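Caliper a stone blank and lock the reading

ROBOT

A 6-joint arm with a two-finger parallel gripper is mounted at the origin on the work surface. World frame = base frame: x ahead of the robot, y to its left, z up, the work surface at z = 0. Lengths are in m, angles in rad, forces in N, time in s.
With the tool pointing down it reaches from about 0.35 to 0.975 m from the base axis. Payload 4.9 kg.
Tool frame: the origin (TCP) lies at the very end of the fingers, on their centre line; the grasp point (between the pads) lies 19 mm behind it; z points along the fingers, y is the line along which they close (so a half turn about z gives the same grasp; the last joint's range is limited). The gripper opens to 85 mm and grips with 20 to 120 N. Pads are 22 mm wide; open, the fingers measure 114 mm over their backs; the gripper's body (76 mm by 85 mm) begins 54 mm behind the grasp point. The pads swing forward as they close: fully open they stand 13 mm farther back than shut.
Start: joints at [1.21, 0.053, 1.613, -0, 1.476, -0.119], TCP at [0.15, 0.607, 0.231] pointing down, gripper open.
Joint ranges: [-3.01, 3.01], [-1.01, 2.22], [0.06, 2.58], [-1.02, 4.17], [0.09, 2.62], [-3.14, 3.14]. Speed limits (rad/s): [2.57, 2.57, 3.14, 3.14, 3.14, 3.14].

INTERFACE

Orientations are given as a unit quaternion [w, x, y, z].
In Python, from plant import manip gives the robot as it stands.
- The arm moves only by the shell command python3 -m pendant 'ROWS'. ROWS is JSON, a list of rows, each a list of 3 entries, a list of its own where there are three numbers: the opening, from 0 (shut) to 1 (fully open), then the shift along the tool's x, y, z in units of 12 cm (1.0 is 12 cm), then the turn about the tool's z in units of pi rad (1.0 is pi rad). In form: [[gripper, [dx, dy, dz], roll], ...]. A call has 1 to 10 rows; each row is the pose to reach, as a shift and turn from the pose commanded when the call began, along the tool's axes at that moment, turning the shorter way round; what a row does not reach only later rows make up. A row lasts 1/10 s, in which the tool goes at most 50 mm and 8.59 degrees, less where a joint would pass 70% of its speed; a pose out of reach is approached as far as the arm can. A call with a number of a shift or a turn outside -1 to 1 is refused whole. A call with a gripper value outside its range is refused whole. The fingers move at their own pace and stop on an object; the grip force is fixed at half the most. Time passes only in rows, so rows that repeat a pose let the fingers close. It gives the time, the measured TCP pose, the force, the opening and the grip force at its end, in the units of the state.
- manip.state(): the state, without advancing time (a new reading comes with each control period).
- manip.grab_frame(name): name is "side" or "top"; returns a dict with "img" (480x640x3 uint8, red, green, blue), "fx", "fy", "cx", "cy" (pixels), "D" ([k1, k2, p1, p2, k3] as OpenCV has them; the pictures are not rectified), "eye" and "rotation" of the camera in the world. Camera axes: x right, y down, z forward; pixel columns grow to the right and rows downward; lengths in m; the calibration is good to about 2 mm. A picture is of the moment at which its call begins. There is no depth.
- manip.job_done(): hands the job in; it is judged then, once.
The state is a dict: "time": time; "joint_pos": joint angles; "joint_vel": joint speeds; "joint_efforts": joint torques, N m; "tool_pos": TCP position; "tool_rot": TCP orientation; "contact_force": force on the tool from outside, world axes, zero at the start; "ft_torque": the same for the moment, N m; "gripper_width": opening from 0.0 (shut) to 1.0 (fully open); "grasp_force": force on a finger pad.
Only numpy, scipy, OpenCV 4.12 (cv2) and the standard library are available. Lean on these libraries where they do the work, as an engineer would, in place of code of your own. Each camera call takes 0.05 s, during which the arm holds its last target. There are 200 camera calls.

TASK

Take the flat-topped stone out of the wooden rack, stand it upright on the base of the slide gauge, centred between the two jaws, broad faces to the jaws, and let go of it. Then slide the moving jaw shut by its thumb plate until it bears on the stone and the stone on the fixed jaw with a light but definite pressure, about 10 newtons held for a moment and never hard; with the jaw left closed on the stone swing the lock lever right over to its other stop. Leave the other two stones standing in the rack.

Things in the scene. Friction and masses are not known exactly. Their poses are not given: they have to be found in the camera images.
- flat_stone: the stone to measure: a marble block with a flat top, 60 mm wide (its x), 90 mm tall (z), between 22 and 28 mm thick (y; not measured yet), about 0.36 kg. Origin: centre of its underside. It starts standing in one of the rack's three stations, where posts cover its narrow edges (x ends) and only its broad faces (y sides) can be gripped
- arched_stone: marble block of the same width, thickness and height in the rack, with a half-round top; leave it. Origin: centre of its underside
- peaked_stone: marble block of the same width, thickness and height in the rack, with a top like a gable; leave it. Origin: centre of its underside
- rack: dark wooden rack fixed to the table, 100 (x) x 222 (y) x 106 mm tall; three stations 78 mm apart along its y, each with a floor 12 mm above the table, two end posts 30 mm wide and 106 mm tall at the narrow edges of the stone (65 mm between them), and 10 mm lips along its broad faces. Origin: centre of its underside
- felt: grey felt square fixed to the table, 110 x 110 x 3 mm, kept clear: a spot to stand a stone while changing grip. Origin: centre of its underside
- gauge: bench slide gauge fixed to the table: grey base 120 (x) x 270 mm (y from -145 to +125), top at z = 18 mm; on it the steel fixed jaw, 50 mm wide (x), face at y = -70 mm looking to +y, top at 110 mm. The jaws part at most 42 mm: no room for fingers beside the stone's broad faces. Origin: underside, on the table. The slide runs along its y
- jaw: the moving jaw with its slide and thumb plate: steel, 50 mm wide (x), 18 mm thick, top 110 mm above the table. Slides along the gauge's y (closing to -y) with about 2 N of friction and stays where it is left. Origin: at table height under the middle of the jaw's face; axes as the gauge's
- jaw_face (a point): middle of the face of the moving jaw, 65 mm above the table; the gap between the jaws is its distance from anvil_face
- thumb_face (a point): middle of the outer (+y) face of the black thumb plate of the slide, 80 mm above the table, 90 mm behind the jaw's face; push it along the gauge's -y to close. The plate is 50 mm wide (x), 14 mm thick, from 45 to 100 mm above the table, with 65 mm free between it and the jaw above the 45 mm high carriage
- anvil_face (a point): middle of the face of the fixed jaw, 65 mm above the table
- lock (a joint): angle of the lock lever, rad: 0 = open, leaning 0.6 rad to the gauge's -x; 1.2 = locked, leaning 0.6 rad to its +x. It swings about an axis along the gauge's y, falls to the nearer stop once past upright and needs under 2 N
- lock_ball (a point): centre of the 24 mm black ball at the end of the lever, 76 mm from the pivot
- lock_pivot (a point): pivot of the lever, 36 mm above the table, on the base 36 mm behind the back of the fixed jaw
Not all that is in view belongs to the job. What is shaped like the peaked_stone but purple is not meant. What is shaped like the flat_stone but green is not meant.

How it is judged:
By the outcome, as a careful person would: the job done as asked, in the order asked, and still so for the second after the job is handed in, with the robot touching nothing.
It also fails if it takes over 72 s, if anything falls off the work surface, if the arm or the gripper's body presses on something with over 40 N, if the wrist force passes 120 N, or if a joint passes its speed limit or range.

## Working session

There is one attempt and no reset: what is moved stays moved. The work goes in short steps, Python scripts to look and compute and a shell command to move; the robot and the scene stay as the last step left them, time stands still between calls to the robot, and variables do not carry over. Pictures are saved under pics/ and viewed, at most 13 in all, crops included, and the job is handed in when it is done.

```bash
ls; mkdir -p pics; python3 - <<'E'
from plant import manip
import cv2,numpy as np
s=manip.state();print(s)
for n in("top","side"):
    f=manip.grab_frame(n);cv2.imwrite(f"pics/{n}0.png",f["img"][:,:,::-1])
    print({k:np.round(v,4).tolist() for k,v in f.items() if k!="img"})
E
```

```text
pics
{'time': 0.0, 'joint_pos': array([ 1.20999418e+00,  5.33405101e-02,  1.61426926e+00, -3.92897510e-05,
        1.47601087e+00, -1.19006678e-01]), 'joint_vel': array([-0.00060329,  0.00126505, -0.00039903, -0.00044397,  0.00018585,
       -0.00021364]), 'joint_efforts': array([ 2.21860764e-04, -3.93675935e+01, -3.70178747e+01, -1.08047643e-04,
        6.79081189e-03,  2.54672085e-05]), 'tool_pos': array([0.14944903, 0.60623398, 0.23008794]), 'tool_rot': array([-2.21940291e-04,  1.20601512e-01,  9.92700482e-01, -9.89600990e-04]), 'contact_force': array([ 0.42194082, -0.59322788, -0.52821768]), 'ft_torque': array([0.02799921, 0.00843797, 0.07106442]), 'grasp_force': 0.0, 'gripper_width': 1.0024061555558106}
{'fx': 614.1565, 'fy': 614.1565, 'cx': 324.4311, 'cy': 237.0492, 'D': [-0.0701, 0.0, 0.0, 0.0, 0.0], 'eye': [0.4056, 0.0249, 1.3278], 'rotation': [0.0159, -0.7002, 0.7131, -0.0314]}
{'fx': 530.2392, 'fy': 530.2392, 'cx': 319.8139, 'cy': 232.6085, 'D': [0.0221, 0.0, 0.0, 0.0, 0.0], 'eye': [0.1319, -0.7901, 1.0046], 'rotation': [-0.3608, 0.9064, -0.2061, 0.0763]}
```

View pics/top0.png

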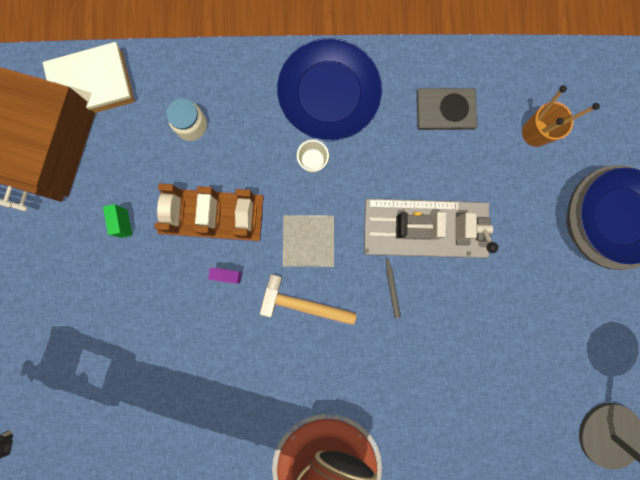

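View pics/side0.png

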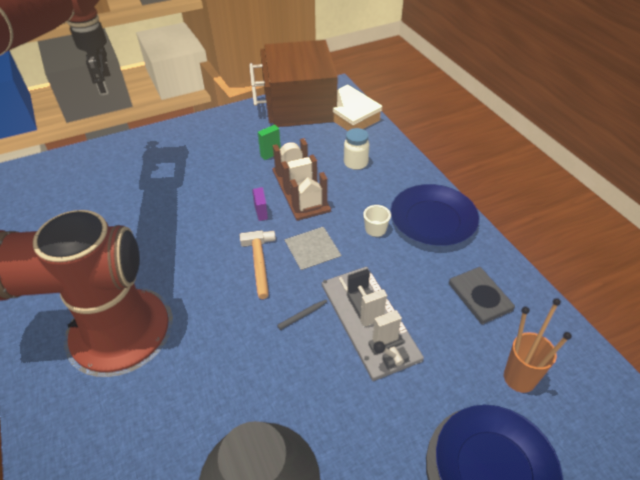

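Rack candidates, top view: left (169,209) has a rounded top, the middle one (206,211) looks flat, and right (244,214) is ridged. The side view gives the same order at (291,152), (300,170) and (310,190). The green block (117,220) and purple block (225,275) are decoys. The gauge is at (428,228), with the thumb plate on the left, which is world +y. I'll confirm this in an enlarged crop.

```bash
cat > h.py <<'E'
import numpy as np,cv2
from scipy.spatial.transform import Rotation as R
from plant import manip
def rot(q): return R.from_quat([q[1],q[2],q[3],q[0]]).as_matrix()
def ray(f,px):
    K=np.array([[f["fx"],0,f["cx"]],[0,f["fy"],f["cy"]],[0,0,1]])
    p=cv2.undistortPoints(np.array(px,float).reshape(-1,1,2),K,np.array(f["D"],float)).reshape(-1,2)
    return np.c_[p,np.ones(len(p))]@rot(f["rotation"]).T
def plane(f,px,z):
    d=ray(f,px);e=np.array(f["eye"]);return e+d*((z-e[2])/d[:,2])[:,None]
def tri(f,p,g,q):
    d1=ray(f,[p])[0];d2=ray(g,[q])[0];e1=np.array(f["eye"]);e2=np.array(g["eye"])
    t=np.linalg.lstsq(np.c_[d1,-d2],e2-e1,rcond=None)[0]
    a=e1+t[0]*d1;b=e2+t[1]*d2;return (a+b)/2,np.linalg.norm(a-b)
def go(xy_z,yaw=None):
    "shift in tool units from measured pose"
    s=manip.state();M=rot(s["tool_rot"]);return M.T@(np.array(xy_z)-s["tool_pos"])/.12
E
python3 - <<'E'
import cv2,numpy as np
t=cv2.imread("pics/top0.png");s=cv2.imread("pics/side0.png")
a=cv2.resize(t[180:246,130:290],None,fx=4.5,fy=4.5,interpolation=cv2.INTER_CUBIC)
b=cv2.resize(t[195:261,355:515],None,fx=4.5,fy=4.5,interpolation=cv2.INTER_CUBIC)
cv2.imwrite("pics/c1.png",np.vstack([a,b]))
a=cv2.resize(s[125:225,250:350],None,fx=4,fy=4,interpolation=cv2.INTER_CUBIC)
b=cv2.resize(s[265:380,320:425],(400,438),interpolation=cv2.INTER_CUBIC)[:400] if 0 else cv2.resize(s[265:380,320:420],(400,460),interpolation=cv2.INTER_CUBIC)
cv2.imwrite("pics/c2.png",np.hstack([cv2.copyMakeBorder(a,0,60,0,0,0),b]))
E
```

```text
(no output)
```

View pics/c1.png

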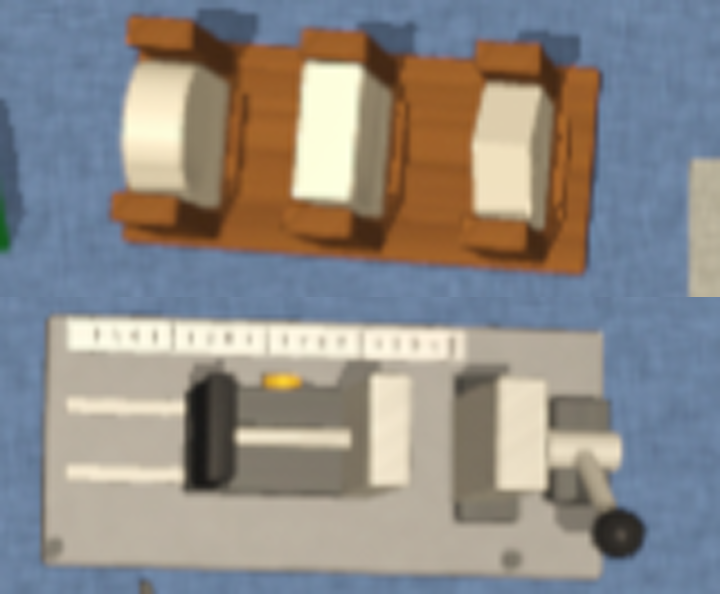

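View pics/c2.png

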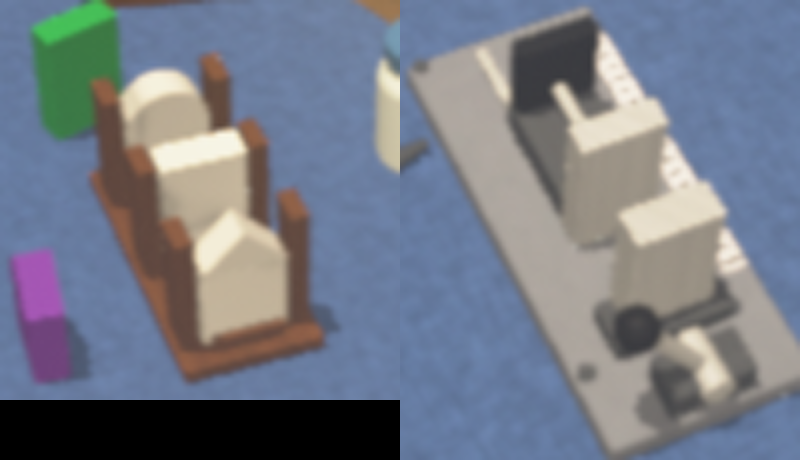

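The crops confirm the middle stone (top view 206,211) is flat-topped, with the arched stone to its left and the peaked one to its right. Next I measure the stone top and the gauge corners.

```bash
python3 - <<'E'
from h import *
f=manip.grab_frame("top");im=f["img"]
def P(c,o,z): return plane(f,[(x/4.5+o[0],y/4.5+o[1]) for x,y in c],z)
def mask(x0,y0,x1,y1,th):
    m=np.zeros(im.shape[:2],np.uint8);m[y0:y1,x0:x1]=(im[y0:y1,x0:x1,2]>th)*255
    return m
print(im[211,203],im[211,214])
g=cv2.cvtColor(im,cv2.COLOR_RGB2GRAY)
m=np.zeros_like(g);m[192:228,192:222]=(g[192:228,192:222]>215)*255
c=max(cv2.findContours(m,0,1)[0],key=cv2.contourArea);r=cv2.minAreaRect(c);print("stone rect",r)
o=(129.6,179.6)
def show(n,q):
    d=np.roll(q,-1,0)-q;print(n,"centre",q.mean(0).round(4),"sides",np.linalg.norm(d,axis=1).round(4),"ang",np.degrees(np.arctan2(d[:,1],d[:,0])).round(1));print(q[:,:2].round(4).tolist())
show("stone box",plane(f,cv2.boxPoints(r),.102))
show("stone hand",P([(304,60),(362,62),(352,202),(293,196)],o,.102))
show("posts outer",P([(131,16),(544,43),(527,250),(112,220)],o,.106))
o=(354.6,194.6-66)
show("mjaw",P([(371,375),(411,377),(409,488),(368,485)],o,.11))
show("fjaw",P([(498,378),(547,378),(545,490),(497,490)],o,.11))
show("base",P([(48,317),(603,331),(601,578),(44,562)],o,.018))
show("ball",P([(617,534)],o,.036+.076*np.cos(.6)))
# felt
show("felt",plane(f,[(283,216),(333,216),(334,267),(283,267)],.003))
M=rot(manip.state()["tool_rot"]);print(M.round(3))
E
```

```text
[253 255 222] [141 128 103]
stone rect ((202.12759399414062, 208.96896362304688), (12.041595458984375, 28.982873916625977), 4.763641834259033)
stone box centre [0.5482 0.2413 0.102 ] sides [0.0584 0.0242 0.0584 0.0242] ang [ -5.  -95.8 175.   84.2]
[[0.5204, 0.2558], [0.5785, 0.2508], [0.5761, 0.2267], [0.518, 0.2318]]
stone hand centre [0.5492 0.2407 0.102 ] sides [0.026  0.0628 0.0264 0.0611] ang [-93.  175.6  83.2  -4.8]
[[0.5808, 0.2511], [0.5794, 0.2252], [0.5168, 0.23], [0.5199, 0.2563]]
posts outer centre [0.5478 0.2398 0.106 ] sides [0.1848 0.0926 0.1848 0.0915] ang [-94.8 174.8  84.9  -5.2]
[[0.6014, 0.3277], [0.5859, 0.1435], [0.4937, 0.152], [0.5103, 0.336]]
mjaw centre [ 0.5082 -0.2371  0.11  ] sides [0.018  0.0497 0.0184 0.0492] ang [-93.7 177.1  84.8  -3.4]
[[0.5335, -0.2295], [0.5323, -0.2475], [0.4827, -0.245], [0.4844, -0.2266]]
fjaw centre [ 0.506  -0.2966  0.11  ] sides [0.0222 0.0502 0.0217 0.0502] ang [-90.9 176.9  89.   -2.5]
[[0.5312, -0.2868], [0.5309, -0.309], [0.4807, -0.3062], [0.4811, -0.2845]]
base centre [ 0.5091 -0.2258  0.018 ] sides [0.2685 0.1192 0.2678 0.1172] ang [-92.3 177.4  87.3  -2.3]
[[0.5735, -0.0941], [0.5627, -0.3624], [0.4437, -0.357], [0.4564, -0.0894]]
ball centre [ 0.461  -0.3415  0.0987] sides [0.] ang [0.]
[[0.461, -0.3415]]
felt centre [0.4852 0.0301 0.003 ] sides [0.1083 0.1105 0.1099 0.1103] ang [-91.  180.   88.9  -0.8]
[[0.5414, 0.0838], [0.5395, -0.0245], [0.429, -0.0245], [0.431, 0.0854]]
[[-0.971  0.239 -0.001]
 [ 0.239  0.971 -0.002]
 [ 0.    -0.002 -1.   ]]
```

Measurements agree with the given sizes:

| Item | Position (x, y) | Yaw or size |
|---|---|---|
| Stone | (0.5485, 0.241) | yaw -5°, 60 x 25 mm, as expected |
| Gauge | origin about (0.5096, -0.216) | yaw -2.6° |
| Jaw gap | centre about (0.507, -0.266) | 39.5 mm wide |
| Felt | (0.485, 0.03) | 110 mm square |

I'm moving above the stone.

```bash
python3 -m pendant '[[1,[-0.99,-0.54,0],0],[1,[-0.99,-0.54,0],0],[1,[-0.99,-0.54,0],0]]' >/dev/null
python3 -m pendant '[[1,[-0.99,-0.54,0],0],[1,[-0.99,-0.54,0],0],[1,[-0.99,-0.54,0],0]]' 
python3 -m pendant '[[1,[-0.99,-0.54,0],0],[1,[-0.99,-0.54,0],0],[1,[-0.99,-0.54,0],0]]' >/dev/null
python3 -m pendant '[[0.7,[-0.99,-0.54,0],-0.048],[0.7,[-0.99,-0.54,0],-0.048],[0.7,[-0.99,-0.54,0],-0.048],[0.7,[-0.99,-0.54,0],-0.048],[0.7,[-0.99,-0.54,0],-0.048]]' 
python3 -c "
from h import *
print(go([.5485,.241,.23])); s=manip.state();M=rot(s['tool_rot']);print(np.degrees(np.arctan2(M[1,1],M[0,1])),s['joint_pos'].round(2))"
```

```text
time: 0.75
tool_pos: [0.3508, 0.422, 0.231]
tool_rot: [0.0, 0.121, 0.993, -0.0]
contact_force: [0.5, 1.5, 0.5]
gripper_width: 1.001
grasp_force: 0.0
time: 1.55
tool_pos: [0.549, 0.2408, 0.2307]
tool_rot: [-0.001, 0.046, 0.999, 0.0]
contact_force: [-0.4, 0.6, 0.9]
gripper_width: 0.699
grasp_force: 0.0
[0.00449345 0.00151662 0.00576072]
84.68784035458141 [ 0.29 -0.01  1.67  0.    1.48 -1.19]
```

```bash
python3 -m pendant '[[0.7,[0,0,0.35],0],[0.7,[0,0,0.7],0],[0.7,[0,0,0.7],0]]' >/dev/null
python3 -m pendant '[[0.7,[0,0,0.2],0],[0.7,[0,0,0.4],0],[0.7,[0,0,0.6],0],[0.7,[0,0,0.7],0],[0.7,[0,0,0.7],0]]' 
python3 -m pendant '[[0.5,[0,0,0],0],[0.4,[0,0,0],0],[0.2,[0,0,0],0],[0,[0,0,0],0],[0,[0,0,0],0],[0,[0,0,0],0],[0,[0,0,0],0],[0,[0,0,0],0]]'
```

```text
time: 2.35
tool_pos: [0.5478, 0.2418, 0.0627]
tool_rot: [-0.001, 0.045, 0.999, -0.0]
contact_force: [-0.4, 0.5, 0.7]
gripper_width: 0.7
grasp_force: 0.0
time: 3.15
tool_pos: [0.5503, 0.2417, 0.0654]
tool_rot: [0.001, 0.046, 0.999, 0.0]
contact_force: [-1.4, -1.0, 6.8]
gripper_width: 0.293
grasp_force: 60.1
```

Gripped, with the stone about 25 mm thick. Lifting it now.

```bash
python3 -m pendant '[[0,[0,0,-0.1],0],[0,[0,0,-0.25],0],[0,[0,0,-0.45],0],[0,[0,0,-0.65],0],[0,[0,0,-0.85],0],[0,[0,0,-1],0],[0,[0,0,-1],0],[0,[0,0,-1],0]]'
python3 -c "
from h import *
print(go([.485,.03,.184]))
f=manip.grab_frame('side');cv2.imwrite('pics/lift.png',f['img'][100:400,150:550,::-1])"
```

```text
time: 3.95
tool_pos: [0.5485, 0.2412, 0.1827]
tool_rot: [-0.0, 0.046, 0.999, -0.0]
contact_force: [0.2, 1.2, -5.0]
gripper_width: 0.29
grasp_force: 59.3
[ 0.36701144 -1.80080149 -0.00992801]
```

View pics/lift.png

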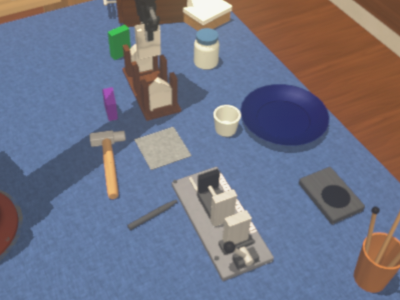

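The stone is clear of the rack and the other two are still standing. I'm carrying it to the felt.

```bash
python3 -m pendant '[[0,[0.05,-0.25,0],0],[0,[0.12,-0.6,0],0],[0,[0.18,-0.9,0],0],[0,[0.18,-0.9,0],0]]' >/dev/null
python3 -m pendant '[[0,[0.06,-0.3,0],0],[0,[0.12,-0.6,0],0],[0,[0.17,-0.8,0],0],[0,[0.18,-0.9,0],0],[0,[0.18,-0.9,0],0]]' 
python3 -m pendant '[[0,[0,0,0.25],0],[0,[0,0,0.5],0],[0,[0,0,0.75],0],[0,[0,0,0.95],0],[0,[0,0,1],0],[0,[0,0,1.0],0],[0,[0,0,1.0],0]]'
python3 -m pendant '[[0,[0,0,0.03],0],[0,[0,0,0.05],0],[0,[0,0,0.06],0],[0,[0,0,0.06],0]]'
```

```text
time: 4.9
tool_pos: [0.4857, 0.0295, 0.1821]
tool_rot: [-0.001, 0.046, 0.999, 0.0]
contact_force: [0.5, 0.7, -3.3]
gripper_width: 0.29
grasp_force: 61.2
time: 5.6
tool_pos: [0.4875, 0.0306, 0.0646]
tool_rot: [0.001, 0.045, 0.999, 0.0]
contact_force: [-0.4, 0.1, -3.0]
gripper_width: 0.29
grasp_force: 61.1
time: 6.0
tool_pos: [0.4866, 0.0301, 0.0565]
tool_rot: [0.0, 0.046, 0.999, -0.0]
contact_force: [1.1, -0.1, -2.4]
gripper_width: 0.288
grasp_force: 61.3
```

```bash
python3 -m pendant '[[0,[0,0,0.01],0],[0,[0,0,0.01],0],[0,[0,0,0.02],0],[0,[0,0,0.02],0]]'

```

```text
time: 6.4
tool_pos: [0.4869, 0.03, 0.0564]
tool_rot: [-0.0, 0.045, 0.999, -0.0]
contact_force: [-7.3, 1.2, 12.3]
gripper_width: 0.289
grasp_force: 63.4
```

```bash
python3 -m pendant '[[0.35,[0,0,0],0],[0.4,[0,0,0],0],[0.5,[0,0,0],0],[0.7,[0,0,0],0],[0.7,[0,0,0],0]]'
python3 -m pendant '[[0.7,[0,0,-0.15],0],[0.7,[0,0,-0.4],0],[0.8,[0,0,-0.6],0],[1,[0,0,-0.6],0]]'
python3 -c "
from h import *
f=manip.grab_frame('side');a=f['img'][130:280,220:420,::-1];cv2.imwrite('pics/felt.png',cv2.resize(a,None,fx=3,fy=3))"
```

```text
time: 6.9
tool_pos: [0.4863, 0.0302, 0.0536]
tool_rot: [-0.0, 0.046, 0.999, -0.0]
contact_force: [-0.3, 0.8, 0.8]
gripper_width: 0.701
grasp_force: 0.0
time: 7.3
tool_pos: [0.4891, 0.0299, 0.1298]
tool_rot: [0.004, 0.045, 0.999, -0.0]
contact_force: [-0.1, -0.6, -0.9]
gripper_width: 0.948
grasp_force: 0.0
```

View pics/felt.png

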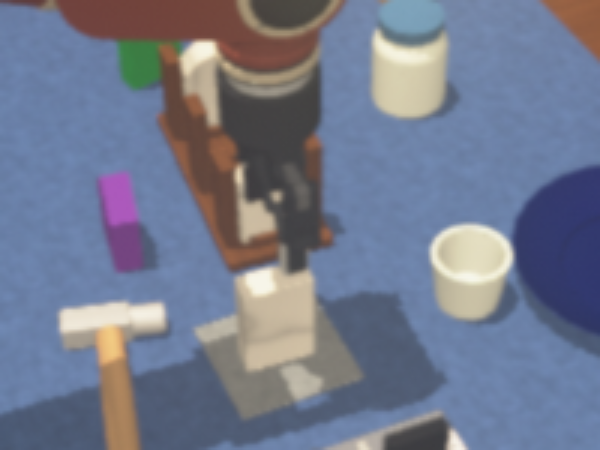

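The stone stands upright on the felt. I'm turning 90° and gripping it by the narrow edges.

```bash
python3 -m pendant '[[1,[0,0,0],0.045],[1,[0,0,0],0.09],[1,[0,0,0],0.135],[1,[0,0,0],0.18],[1,[0,0,0],0.225],[1,[0,0,0],0.27],[1,[0,0,0],0.315],[1,[0,0,0],0.36],[1,[0,0,0],0.405],[1,[0,0,0],0.45]]' >/dev/null
python3 -m pendant '[[1,[0,0,0],0.05],[1,[0,0,0],0.05],[1,[0,0,0],0.05]]'
python3 -c "
from h import *
print(go([.4868,.03,.058])); s=manip.state();M=rot(s['tool_rot']);print(np.degrees(np.arctan2(M[1,1],M[0,1])),s['joint_pos'].round(2))
f=manip.grab_frame('top');cv2.imwrite('pics/t2.png',f['img'][:,:,::-1])"
```

```text
time: 8.65
tool_pos: [0.4855, 0.0302, 0.1244]
tool_rot: [-0.001, 0.738, 0.675, -0.001]
contact_force: [0.3, -0.6, 0.8]
gripper_width: 0.999
grasp_force: 0.0
[-0.000867    0.01187228  0.55319045]
-5.054095766823349 [-0.09 -0.19  2.03 -0.    1.31 -0.  ]
```

```bash
python3 -m pendant '[[1,[0,0.01,0.1],0],[1,[0,0.01,0.25],0],[1,[0,0.01,0.4],0],[1,[0,0.01,0.55],0],[1,[0,0.01,0.55],0],[1,[0,0.01,0.55],0]]'
python3 -m pendant '[[0.9,[0,0,0],0],[0.8,[0,0,0],0],[0.7,[0,0,0],0],[0.6,[0,0,0],0],[0,[0,0,0],0],[0,[0,0,0],0],[0,[0,0,0],0]]'
python3 -m pendant '[[0,[0,0,-0.1],0],[0,[0,0,-0.3],0],[0,[0,0,-0.6],0],[0,[0,0,-0.9],0],[0,[0,0,-1],0],[0,[0,0,-1],0],[0,[0,0,-1],0]]'
python3 -c "
from h import *
print(go([.5068,-.266,.18]),manip.state()['joint_pos'])"
```

```text
time: 9.3
tool_pos: [0.487, 0.0301, 0.059]
tool_rot: [-0.001, 0.738, 0.674, -0.001]
contact_force: [0.0, 0.2, 1.4]
gripper_width: 1.001
grasp_force: 0.0
time: 10.0
tool_pos: [0.488, 0.0301, 0.0609]
tool_rot: [0.0, 0.738, 0.674, 0.0]
contact_force: [-3.2, 0.5, 4.6]
gripper_width: 0.692
grasp_force: 65.4
time: 10.7
tool_pos: [0.4865, 0.0301, 0.1779]
tool_rot: [-0.001, 0.739, 0.674, -0.001]
contact_force: [-0.4, 0.4, -4.2]
gripper_width: 0.69
grasp_force: 66.0
[-2.44228624  0.39286251 -0.01888794] [-9.09368467e-02 -2.45249033e-01  1.98054528e+00  3.99947381e-06
  1.40889429e+00  9.18226948e-05]
```

```bash
python3 -m pendant '[[0,[-0.2,0.03,-0.1],0],[0,[-0.5,0.08,-0.1],0],[0,[-0.81,0.13,-0.1],0],[0,[-0.81,0.13,-0.1],0]]' >/dev/null
python3 -m pendant '[[0,[-0.3,0.05,0],0],[0,[-0.6,0.1,0],0],[0,[-0.81,0.13,0],0],[0,[-0.81,0.13,0],0]]' >/dev/null
python3 -m pendant '[[0,[-0.3,0.05,0],0],[0,[-0.6,0.1,0],0],[0,[-0.75,0.12,0],-0.0145],[0,[-0.82,0.13,0],-0.0145],[0,[-0.82,0.13,0],-0.0145],[0,[-0.82,0.13,0],-0.0145]]' 
python3 - <<'E'
from h import *
print(go([.5068,-.266,.18])); s=manip.state();M=rot(s['tool_rot']);print(np.degrees(np.arctan2(M[1,1],M[0,1])),s['joint_pos'].round(2))
f=manip.grab_frame('side');a=f['img'][230:380,290:450,::-1];a=cv2.resize(a,None,fx=4,fy=4)
f=manip.grab_frame('top');b=f['img'][190:270,350:510,::-1];b=cv2.resize(b,None,fx=4,fy=4)
cv2.imwrite('pics/g1.png',np.vstack([a,b])[:920]);cv2.imwrite('pics/g1.png',cv2.resize(np.vstack([a,b]),(417,600)))
E
```

```text
time: 12.1
tool_pos: [0.5072, -0.2642, 0.1906]
tool_rot: [-0.001, 0.723, 0.691, 0.0]
contact_force: [0.7, 0.5, -3.9]
gripper_width: 0.694
grasp_force: 65.9
[-0.01504326 -0.00284379  0.08857245]
-2.588304058656162 [-0.61 -0.04  1.78  0.    1.41 -0.57]
```

View pics/g1.png

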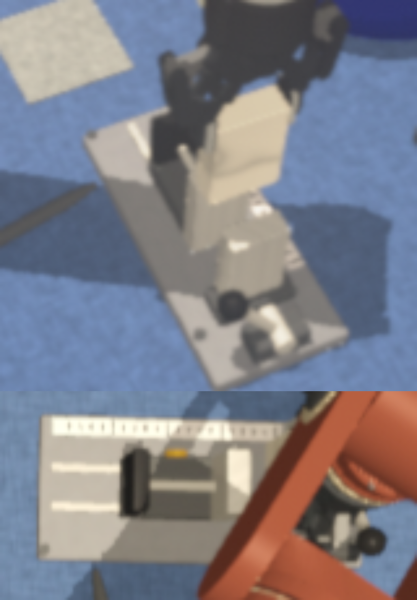

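The stone is over the gap, with the pad line along the gauge's x. I'll lower it carefully and watch the side forces.

```bash
python3 -m pendant '[[0,[-0.01,0,0.1],0],[0,[-0.01,0,0.2],0],[0,[-0.01,0,0.27],0],[0,[-0.01,0,0.32],0],[0,[-0.01,0,0.32],0]]'
python3 -m pendant '[[0,[0,0,0.1],0],[0,[0,0,0.2],0],[0,[0,0,0.3],0],[0,[0,0,0.4],0],[0,[0,0,0.5],0],[0,[0,0,0.57],0],[0,[0,0,0.58],0],[0,[0,0,0.58],0]]'
```

```text
time: 12.7
tool_pos: [0.5066, -0.2664, 0.1514]
tool_rot: [-0.002, 0.723, 0.691, -0.0]
contact_force: [0.3, 0.8, -3.6]
gripper_width: 0.694
grasp_force: 65.9
time: 13.5
tool_pos: [0.5074, -0.267, 0.0834]
tool_rot: [-0.0, 0.723, 0.691, -0.0]
contact_force: [0.3, -0.5, -3.0]
gripper_width: 0.688
grasp_force: 65.9
```

```bash
python3 - <<'E'
from h import *
f=manip.grab_frame('side');a=f['img'][240:380,300:440,::-1];cv2.imwrite('pics/g2.png',cv2.resize(a,(600,600),interpolation=cv2.INTER_CUBIC))
E
```

```text
(no output)
```

View pics/g2.png

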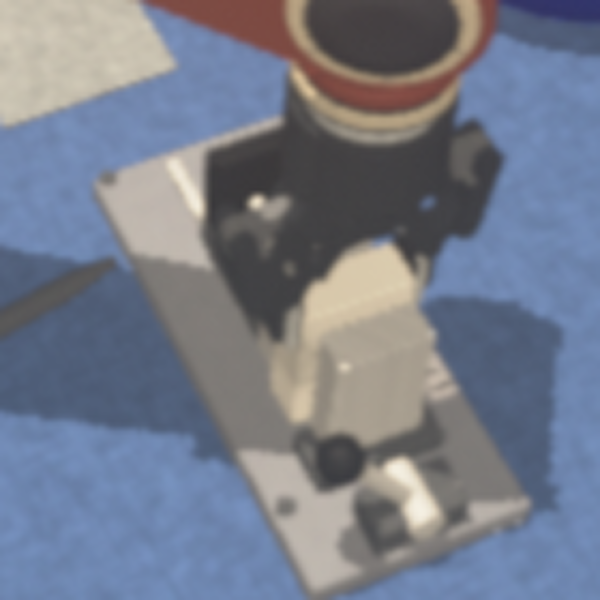

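The stone is down between the jaws with no side force. I'll lower it until it touches the base.

```bash
python3 -m pendant '[[0,[0,0,0.02],0],[0,[0,0,0.04],0],[0,[0,0,0.05],0],[0,[0,0,0.05],0]]'
python3 -m pendant '[[0,[0,0,0.01],0],[0,[0,0,0.015],0],[0,[0,0,0.015],0],[0,[0,0,0.015],0]]'
```

```text
time: 13.95
tool_pos: [0.5073, -0.2669, 0.0775]
tool_rot: [-0.0, 0.723, 0.691, -0.0]
contact_force: [1.1, -0.2, -3.6]
gripper_width: 0.689
grasp_force: 65.9
time: 14.35
tool_pos: [0.5075, -0.267, 0.0761]
tool_rot: [0.0, 0.723, 0.691, -0.0]
contact_force: [-0.9, -0.2, -2.6]
gripper_width: 0.7
grasp_force: 65.9
```

```bash
python3 -m pendant '[[0,[0,0,0.01],0],[0,[0,0,0.015],0],[0,[0,0,0.015],0],[0,[0,0,0.015],0]]'
```

```text
time: 14.75
tool_pos: [0.5076, -0.2672, 0.076]
tool_rot: [-0.0, 0.723, 0.691, -0.0]
contact_force: [-5.2, 2.6, 6.7]
gripper_width: 0.694
grasp_force: 67.1
```

Contact made. I'm letting go and rising.

```bash
python3 -m pendant '[[0.75,[0,0,0],0],[0.85,[0,0,0],0],[1,[0,0,0],0],[1,[0,0,0],0]]'
python3 -m pendant '[[1,[0,0,-0.1],0],[1,[0,0,-0.3],0],[1,[0,0,-0.6],0],[1,[0,0,-0.9],0],[1,[0,0,-0.95],0]]'
python3 -m pendant '[[0.5,[0.4,0,0],0],[0,[0.8,0,0],0],[0,[1,0,0],0],[0,[1,0,0],0]]'
python3 -m pendant '[[0,[0.25,0,0],0],[0,[0.25,0,0],0],[0,[0.25,0,0],0]]'
python3 - <<'E'
from h import *
print(go([.5131,-.125,.07]))
f=manip.grab_frame('side');a=f['img'][240:380,300:440,::-1];a=cv2.resize(a,(560,560),interpolation=cv2.INTER_CUBIC)
cv2.imwrite('pics/g3.png',a)
f=manip.grab_frame('top');cv2.imwrite('pics/t3.png',f['img'][:,:,::-1])
E
```

```text
time: 15.15
tool_pos: [0.5075, -0.267, 0.0741]
tool_rot: [0.0, 0.723, 0.691, 0.0]
contact_force: [0.0, -0.0, -0.2]
gripper_width: 1.003
grasp_force: 0.0
time: 15.65
tool_pos: [0.5101, -0.2688, 0.1952]
tool_rot: [0.005, 0.723, 0.691, 0.001]
contact_force: [0.6, -0.5, 0.7]
gripper_width: 1.0
grasp_force: 0.0
time: 16.05
tool_pos: [0.5127, -0.1444, 0.188]
tool_rot: [-0.0, 0.722, 0.692, 0.0]
contact_force: [0.1, 0.3, -1.1]
gripper_width: 0.334
grasp_force: 0.0
time: 16.35
tool_pos: [0.5142, -0.1177, 0.1881]
tool_rot: [0.0, 0.723, 0.691, -0.0]
contact_force: [-0.1, 0.1, 0.3]
gripper_width: 0.0
grasp_force: 0.0
[-0.06060622 -0.006695    0.98432231]
```

View pics/g3.png

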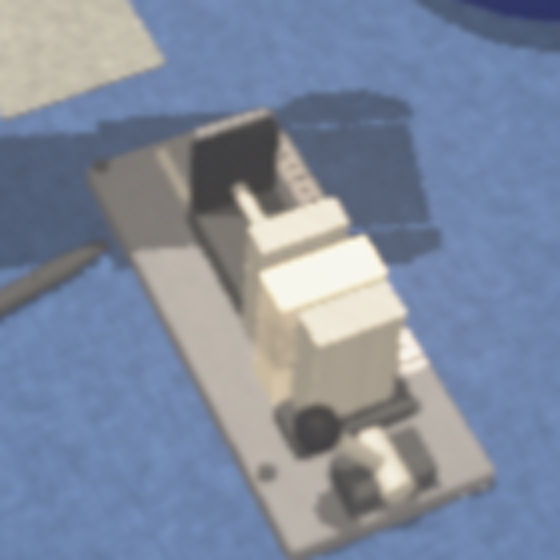

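The stone stands upright between the jaws, released. I'm lowering the shut fingers behind the thumb plate and starting to close.

```bash
python3 -m pendant '[[0,[0,0,0.3],0],[0,[0,0,0.6],0],[0,[0,0,0.85],0],[0,[0,0,0.98],0],[0,[0,0,0.98],0],[0,[0,0,0.98],0]]'
python3 -m pendant '[[0,[-0.05,0,0],0],[0,[-0.1,0,0],0],[0,[-0.14,0,0],0],[0,[-0.16,0,0],0],[0,[-0.18,0,0],0],[0,[-0.2,0,0],0],[0,[-0.21,0,0],0],[0,[-0.22,0,0],0]]'
python3 -m pendant '[[0,[-0.01,0,0],0],[0,[-0.02,0,0],0],[0,[-0.03,0,0],0],[0,[-0.04,0,0],0]]'
```

```text
time: 17.05
tool_pos: [0.515, -0.1179, 0.0715]
tool_rot: [0.001, 0.723, 0.691, 0.0]
contact_force: [0.7, 0.3, 0.1]
gripper_width: 0.0
grasp_force: 0.0
time: 17.85
tool_pos: [0.513, -0.1435, 0.0704]
tool_rot: [-0.0, 0.723, 0.691, -0.0]
contact_force: [-0.0, 0.2, 0.0]
gripper_width: -0.004
grasp_force: 0.0
time: 18.25
tool_pos: [0.5128, -0.148, 0.0705]
tool_rot: [-0.0, 0.723, 0.691, 0.0]
contact_force: [1.3, 2.2, 0.1]
gripper_width: 0.0
grasp_force: 1.0
```

```bash
python3 -m pendant '[[0,[-0.01,0,0],0],[0,[-0.02,0,0],0],[0,[-0.03,0,0],0],[0,[-0.04,0,0],0],[0,[-0.045,0,0],0],[0,[-0.05,0,0],0]]'
python3 -m pendant '[[0,[-0.005,0,0],0],[0,[-0.01,0,0],0],[0,[-0.015,0,0],0],[0,[-0.02,0,0],0],[0,[-0.025,0,0],0],[0,[-0.03,0,0],0]]'
```

```text
time: 18.85
tool_pos: [0.5125, -0.1543, 0.0705]
tool_rot: [-0.0, 0.723, 0.691, 0.0]
contact_force: [0.6, 1.5, -0.1]
gripper_width: 0.004
grasp_force: 1.0
time: 19.45
tool_pos: [0.5124, -0.1579, 0.0705]
tool_rot: [-0.0, 0.723, 0.691, 0.0]
contact_force: [-0.1, 3.9, 1.2]
gripper_width: -0.0
grasp_force: 2.1
```

```bash
python3 -m pendant '[[0,[-0.005,0,0],0],[0,[-0.01,0,0],0],[0,[-0.015,0,0],0],[0,[-0.015,0,0],0]]'
```

```text
time: 19.85
tool_pos: [0.5123, -0.1593, 0.0705]
tool_rot: [-0.0, 0.723, 0.691, 0.0]
contact_force: [0.6, 5.7, 0.7]
gripper_width: 0.0
grasp_force: 2.9
```

```bash
python3 -m pendant '[[0,[-0.005,0,0],0],[0,[-0.01,0,0],0],[0,[-0.01,0,0],0]]'
```

```text
time: 20.15
tool_pos: [0.5123, -0.1593, 0.0705]
tool_rot: [-0.001, 0.723, 0.691, 0.001]
contact_force: [0.3, 10.6, 2.8]
gripper_width: 0.001
grasp_force: 5.1
```

```bash
python3 -m pendant '[[0,[-0.003,0,0],0],[0,[-0.003,0,0],0],[0,[-0.003,0,0],0],[0,[-0.003,0,0],0]]'
python3 -m pendant '[[0,[0,0,0],0],[0,[0,0,0],0],[0,[0,0,0],0]]'
```

```text
time: 20.55
tool_pos: [0.5123, -0.1593, 0.0705]
tool_rot: [-0.002, 0.723, 0.691, 0.001]
contact_force: [-0.4, 11.4, 3.8]
gripper_width: -0.003
grasp_force: 5.6
time: 20.85
tool_pos: [0.5123, -0.1593, 0.0705]
tool_rot: [-0.002, 0.723, 0.691, 0.001]
contact_force: [1.1, 11.8, 2.2]
gripper_width: 0.001
grasp_force: 5.6
```

The wrist reads about 11.6 N, less about 2 N slide friction, so the bearing force is about 10 N, held and with the jaw stalled. I'm backing off and heading for the lever.

```bash
python3 -m pendant '[[0,[0.03,0,0],0],[0,[0.12,0,0],0],[0,[0.15,0,-0.3],0],[0,[0.15,0,-0.65],0],[0,[0.15,0,-1],0],[0,[0.15,0,-1],0],[0,[0.15,0,-1],0]]'
python3 - <<'E'
from h import *
d=go([.42,-.3405,.19]);print(d)
f=manip.grab_frame('side');a=f['img'][240:380,300:440,::-1];a=cv2.resize(a,(560,560),interpolation=cv2.INTER_CUBIC)
cv2.imwrite('pics/g4.png',a)
E
```

```text
time: 21.55
tool_pos: [0.5139, -0.1438, 0.1923]
tool_rot: [0.002, 0.723, 0.691, 0.0]
contact_force: [0.3, -0.1, -0.2]
gripper_width: 0.0
grasp_force: 0.0
[-1.67283476 -0.70753794  0.0207025 ]
```

View pics/g4.png

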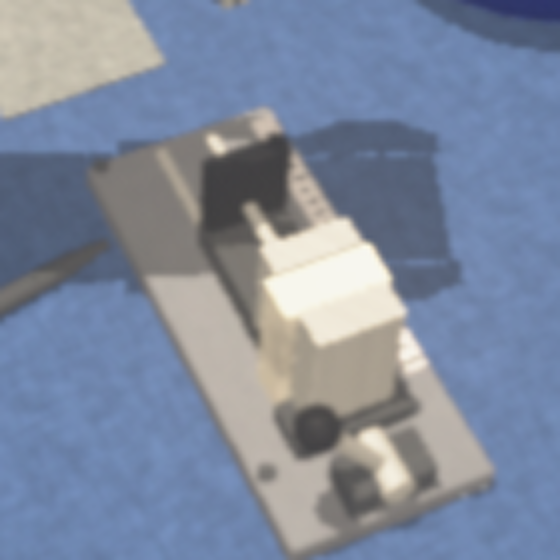

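The jaw is closed on the stone with no visible gap. Now the lever.

```bash
python3 -m pendant '[[0,[-0.3,-0.12,0],0],[0,[-0.6,-0.25,0],0],[0,[-0.84,-0.36,0],0],[0,[-0.84,-0.36,0],0]]' >/dev/null
python3 -m pendant '[[0,[-0.3,-0.12,0],0],[0,[-0.6,-0.25,0],0],[0,[-0.84,-0.36,0],0],[0,[-0.84,-0.36,0],0],[0,[-0.84,-0.36,0],0]]'
python3 -m pendant '[[0,[0,0,0.3],0],[0,[0,0,0.6],0],[0,[0,0,0.8],0],[0,[0,0,0.83],0],[0,[0,0,0.83],0],[0,[0,0,0.83],0]]'
```

```text
time: 22.5
tool_pos: [0.4172, -0.34, 0.1888]
tool_rot: [-0.002, 0.723, 0.691, 0.0]
contact_force: [0.5, -0.3, -0.5]
gripper_width: 0.002
grasp_force: 0.0
time: 23.1
tool_pos: [0.4187, -0.341, 0.0925]
tool_rot: [0.001, 0.723, 0.691, 0.0]
contact_force: [-0.8, -0.2, 0.7]
gripper_width: 0.004
grasp_force: 0.0
```

Pushing along gauge +x from TCP x 0.418 to about 0.50.

```bash
python3 -m pendant '[[0,[0,0.08,0],0],[0,[0,0.15,0],0],[0,[0,0.2,0],0],[0,[0,0.25,0],0],[0,[0,0.3,0],0],[0,[0,0.35,0],0]]'
python3 -m pendant '[[0,[0,0.05,0],0],[0,[0,0.1,0],0],[0,[0,0.15,0],0],[0,[0,0.2,0],0],[0,[0,0.25,0],0],[0,[0,0.3,0],0],[0,[0,0.33,0],0],[0,[0,0.36,0],0],[0,[0,0.36,0],0]]'
```

```text
time: 23.7
tool_pos: [0.4621, -0.3455, 0.0984]
tool_rot: [0.004, 0.723, 0.691, -0.001]
contact_force: [0.7, -0.8, -0.0]
gripper_width: -0.002
grasp_force: 0.0
time: 24.6
tool_pos: [0.5031, -0.3446, 0.0909]
tool_rot: [0.0, 0.723, 0.691, 0.0]
contact_force: [1.0, 0.1, 0.3]
gripper_width: 0.003
grasp_force: 0.0
```

```bash
python3 -m pendant '[[0,[0,-0.2,0],0],[0,[0,-0.4,-0.2],0],[0,[0,-0.5,-0.5],0],[0,[0,-0.6,-0.9],0],[0,[0,-0.8,-1],0],[0,[0,-0.9,-1],0],[0,[0,-0.9,-1],0]]'
python3 -m pendant '[[0,[0.4,-0.1,0],0],[0,[0.8,-0.2,0],0],[0,[1,-0.2,0],0],[0,[1,-0.2,0],0]]' >/dev/null
python3 -m pendant '[[0,[0.4,0,0],0],[0,[0.8,0,0],0],[0,[1,0,0],0],[0,[1,0,0],0],[0,[1,0,0],0]]' 
python3 - <<'E'
from h import *
f=manip.grab_frame('side');a=f['img'][130:380,240:440,::-1];a=cv2.resize(a,(400,500),interpolation=cv2.INTER_CUBIC)
f=manip.grab_frame('top');b=f['img'][170:280,140:510,::-1];b=cv2.resize(f['img'][190:270,355:515,::-1],(400,200),interpolation=cv2.INTER_CUBIC)
c=cv2.resize(f['img'][170:250,140:300,::-1],(400,200),interpolation=cv2.INTER_CUBIC)
cv2.imwrite('pics/g5.png',np.hstack([a,np.vstack([b,c,np.zeros((100,400,3),np.uint8)])]))
E
```

```text
time: 25.3
tool_pos: [0.3936, -0.3394, 0.2102]
tool_rot: [-0.0, 0.724, 0.69, 0.0]
contact_force: [-0.5, -0.9, -0.7]
gripper_width: 0.001
grasp_force: 0.0
time: 26.2
tool_pos: [0.3818, -0.0989, 0.2098]
tool_rot: [-0.001, 0.723, 0.691, -0.001]
contact_force: [-0.2, 0.1, -0.0]
gripper_width: -0.001
grasp_force: 0.0
```

View pics/g5.png

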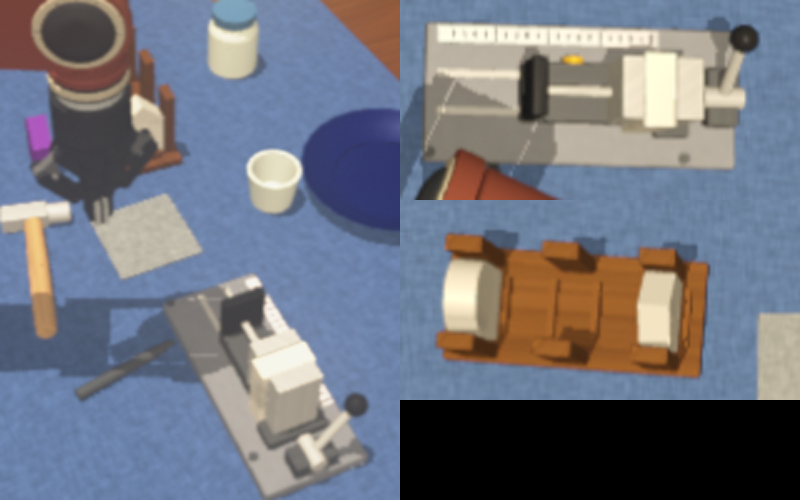

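The lever is over to gauge +x, with the ball at (493,205) in the top view. The stone is clamped between the jaws and the other two stones are still in the rack. I'll check the ball position, then hand in.

```bash
python3 - <<'E'
from h import *
f=manip.grab_frame('top')
p=plane(f,[(355+344/2.5,190+38/2.5)],.0987)[0];print(p, np.linalg.norm(p[:2]-[.5467,-.3456]))
if np.linalg.norm(p[:2]-[.5467,-.3456])<.006: print(manip.job_done())
E
```

```text
[ 0.54669061 -0.34661133  0.0987    ] 0.001011375489802361
the job is handed in; nothing more can be done
None
```

The job is handed in: the flat-topped stone stands in the gauge, with the jaw closed on it at about 10 N (estimated from the wrist force), the lock lever at its other stop, and the other two stones still standing in the rack.

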